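# Set the snapped mouse trap

## Task

One of the two mouse traps on the worktop has snapped shut and its orange pedal sticks up. Set it again: press that pedal back and down until the catch hooks it, then take your hand away so that the pedal stays down and the jaw stays open. The other trap is already set on a hair trigger: do not set it off.

Things in the scene. Friction and masses are not known exactly. Their poses are not given: they have to be found in the camera images.
- trap: the snapped mouse trap, to be set: black base 154 x 64 mm on suction feet, fixed to the worktop (cannot shift or tip). Origin on the worktop under the pedal's axle, mid-width; z up; x points to the pedal end (nearer the front edge of the worktop), -x to the bait end with the wire jaw; y lies along the axle, about which the pedal turns
- trap_axle (a point): middle of the axle of the snapped trap, 46 mm above the trap's origin. The orange pedal, a channel 34 mm wide, reaches 100 mm out from it; its flat top face runs from 28 to 100 mm out, 20 mm above the line from the axle. Snapped, it slants up 45 degrees (far end 131 mm high); set, 10 degrees down. The wire jaw, 54 mm, is one piece with it and lifts as it goes down; the hook stands under the pedal
- pedal_pad (a point): middle of the ribbed part of the snapped trap's pedal, on its top face, 76 mm out from the axle, where one presses; it moves with the pedal: 40 mm from the trap's origin toward +x and 114 mm high when snapped, 78 mm and 53 mm high when set
- trap_catch_pan (a point): middle of the top of the yellow bait pan (36 x 30 mm) of the snapped trap, 25 mm from the trap's origin toward -x and 27 mm high. It is the hair trigger: a few tenths of a newton down on it unhook the catch and the pedal flies up
- pedal (a joint): pedal angle of the snapped trap, rad: 0 snapped, grows as it is pressed back and down; a spring resists with 0.15 N m at 0, 0.3 N m at the end (about 4 N at the pad). The catch gives way and clicks over the bar by itself at about 1.0; the stop is at 1.065. Let go beyond that, it springs back a little and stays hooked at about 0.96; not hooked, it flies back to 0
- other_trap: a second trap of the same make and size, already set (pedal down, jaw up), also fixed; origin and axes as for the first. Leave it alone: a touch on its bait pan sets it off
- other_pedal (a joint): pedal angle of the other trap, rad, measured alike: about 0.96 while it is set, 0 once it has gone off
Mind the look-alikes: they are no part of the job. Leave any red look-alike of the trap alone.

How it is judged:
By the outcome, as a careful person would: the job done as asked, in the order asked, and still so for the second after the job is handed in, with the robot touching nothing.
It also fails if it takes over 32 s, if anything falls off the work surface, if the arm or the gripper's body presses on something with over 40 N, if the wrist force passes 120 N, or if a joint passes its speed limit or range.

## Robot

A 6-joint arm with a two-finger parallel gripper is mounted at the origin on a cart in front of the work surface, level with it; the furniture and walls round the work are solid. World frame = base frame: x ahead of the robot, y to its left, z up, the work surface at z = 0. Lengths are in m, angles in rad, forces in N, time in s.
With the tool pointing down it reaches from about 0.3 to 0.775 m from the base axis. Payload 14.6 kg.
Tool frame: the origin (TCP) lies midway between the tips of the shut fingers; the grasp point (between the pads) lies 19 mm behind it; y points along the fingers, z is the direction in which the jaws open and shut, and the axes are right-handed (so a half turn about y gives the same grasp; the last joint's range is limited). The gripper opens to 94 mm and grips with 3 to 60 N. Pads are 16 mm wide; open, the fingers measure 119 mm over their backs; the gripper's body (75 mm by 177 mm) begins 78 mm behind the grasp point.
Start: joints at [-1.324, 0.3, 1.521, -0, 1.321, -0.067], TCP at [0.17, -0.523, 0.205] pointing down, gripper open.
Joint ranges: [-3.03, 3.03], [-0.79, 2.21], [0.23, 2.52], [-1.04, 4.18], [0, 3.07], [-2.55, 2.55]. Speed limits (rad/s): [2.22, 2.22, 2.57, 3.14, 3.14, 3.14].

## Interface

Orientations are given as a unit quaternion [w, x, y, z].
In Python, from bench import r gives the robot as it stands. The module is installed in compiled form; this text tells all that it offers.
- The arm moves only by the tool jog_arm, never from a script. Its arguments are lists of equal length, an entry for each row: "fingers": the gripper's target within -1 to 1 (fully open at 1, half-way at 0, shut at -1); "xyz": the shift along the tool's x, y, z normalised to -1 to 1, where 1 is 500 mm, a list of three; "twist": the turn about the tool's y normalised to -1 to 1, where 1 is pi rad. In form: {"fingers": [fingers, ...], "xyz": [[tx, ty, tz], ...], "twist": [twist, ...]}. A call has 1 to 8 rows; each row shifts and turns the commanded pose from where the row before left it, along the tool's axes as they then stand; what a row does not reach is not made up. A row lasts 1/8 s, in which the tool goes at most 62.5 mm and 10.7 degrees, less where a joint would pass 70% of its speed; a pose out of reach is approached as far as the arm can. A call with a number of a shift or a turn outside -1 to 1 is refused whole. A call with a gripper value outside its range is refused whole. The fingers move at their own pace and stop on an object; "newtons" is the grip in N (left out, the last holds). Time passes only in rows, so rows that do not move let the fingers close. It gives the time, the measured TCP pose, the force and the opening at its end, in the units of the state.
- r.read_state(): the state, without advancing time (a new reading comes with each control period).
- r.camera(name): name is "side" or "top" or "wrist"; returns the picture (480x640x3 uint8, red, green, blue); there is no depth.
- r.camera_model(name): a dict with "fx", "fy", "cx", "cy" (pixels), "eye" and "rotation" of the camera in the world. Camera axes: x right, y up, looking along -z (the intrinsics and any distortion apply to the point x, -y, -z); pixel columns grow to the right and rows downward; lengths in m; the calibration is good to about 2 mm. A picture is of the moment at which its call begins: read the wrist's pose just before it. camera_model takes no time and is no camera call; for the wrist camera it gives the pose at the moment of the call.
- r.sign_off(): hands the job in, once; it reports no verdict.
The state is a dict: "time_s": time; "joint_pos": joint angles; "qvel": joint speeds; "effort": joint torques, N m; "position": TCP position; "eef_rot": TCP orientation; "wrist_force": force on the tool from outside, world axes, zero at the start; "torque": the same for the moment, N m; "grip_width": opening from 0.0 (shut) to 1.0 (fully open).
Only numpy, scipy, OpenCV 4.12 (cv2) and the standard library are available. Lean on these libraries where they do the work, as an engineer would, in place of code of your own. Each camera call takes 0.05 s, during which the arm holds its last target.

## Working session

There is one attempt and no reset: what is moved stays moved. The work goes in short steps, Python scripts to look and compute and a tool call to move; the robot and the scene stay as the last step left them, time stands still between calls to the robot, and variables do not carry over. Pictures are saved under pics/ and viewed, and the job is handed in when it is done.

Besides the shell and the picture viewer there is one more tool, called as a command line: name --pt "numbers of a row" for each row, then --argument value for the rest. jog_arm: Moves the arm, as the interface text tells. Scaled input: -1 to 1 covers 500 mm each way for a shift and pi rad each way for a turn. Its arguments: {"type":"object","properties":{"fingers":{"type":"array","items":{"type":"number"}},"xyz":{"type":"array","items":{"type":"array","items":{"type":"number","minimum":-1,"maximum":1}}},"twist":{"type":"array","items":{"type":"number","minimum":-1,"maximum":1}},"newtons":{"type":"number"}},"required":["fingers","xyz","twist"]}

```bash
mkdir -p pics; python3 - <<'E'
from bench import r
import cv2
s=r.read_state(); print(s)
for n in ["side","top","wrist"]:
    print(n,r.camera_model(n))
    cv2.imwrite(f"pics/{n}0.png",r.camera(n)[:,:,::-1])
E
```

```text
{'time_s': 0.0, 'joint_pos': array([-1.32358705e+00,  3.00474952e-01,  1.52160127e+00, -4.70039557e-05,
        1.32070063e+00, -6.65812966e-02]), 'qvel': array([ 2.23052115e-03, -5.53034460e-04, -8.41388635e-05,  7.84501108e-04,
        6.32185089e-04,  8.15970061e-04]), 'effort': array([ 2.63013448e-03, -5.31798470e+01, -3.52729261e+01,  7.09083793e-02,
        2.43888900e-02, -9.54641678e-05]), 'position': array([ 0.16969484, -0.52288024,  0.20487568]), 'eef_rot': array([ 0.11043738, -0.11054497,  0.69883626, -0.69800522]), 'wrist_force': array([ 0.77256217, -0.42471953, -0.12441369]), 'torque': array([ 0.03892504,  0.04416164, -0.0298496 ]), 'grip_width': 1.0007392775779673}
side {'fx': 479.40818707137606, 'fy': 479.40818707137606, 'cx': 326.1204131640722, 'cy': 239.7377626706066, 'eye': array([ 0.28237542, -0.59971969,  0.79504445]), 'rotation': array([ 0.9144499 ,  0.27638233, -0.08241722, -0.28390418])}
top {'fx': 603.6429558708119, 'fy': 603.6429558708119, 'cx': 325.70328896966663, 'cy': 242.3486319844143, 'eye': array([ 0.46356239, -0.21332476,  1.02486322]), 'rotation': array([-0.69680917, -0.02870556,  0.02647046,  0.71619291])}
wrist {'fx': 349.21497019368184, 'fy': 349.21497019368184, 'cx': 314.2284705836035, 'cy': 238.29453895845762, 'eye': array([ 0.24925156, -0.49734846,  0.38511241]), 'rotation': array([ 0.80060587, -0.11445755,  0.0840877 , -0.58211594])}
```

View pics/top0.png

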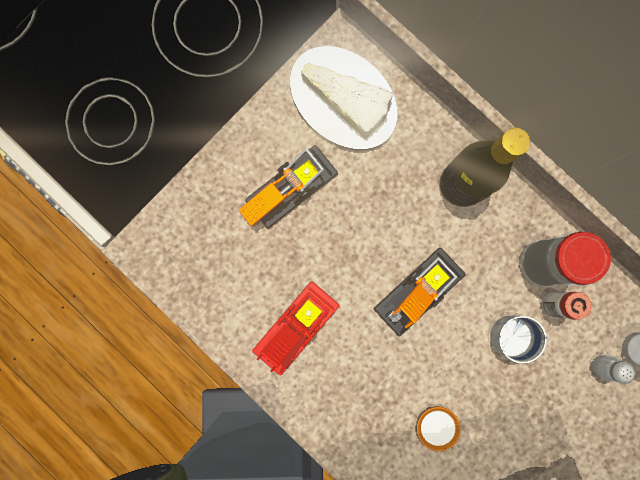

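View pics/side0.png

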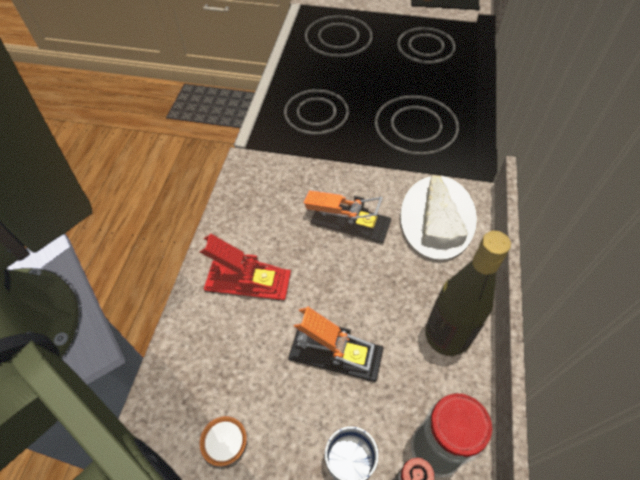

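View pics/wrist0.png

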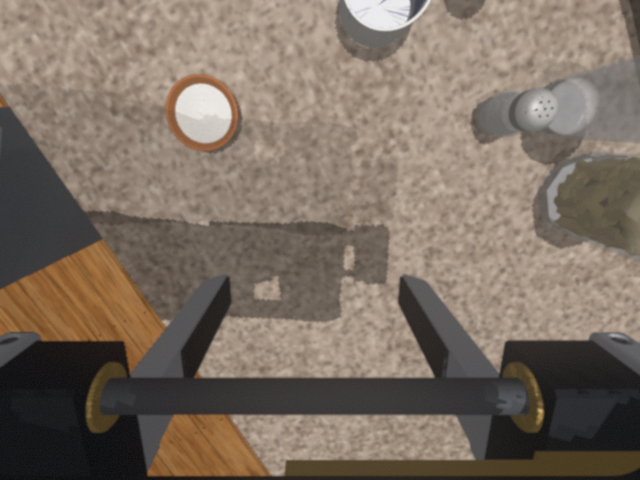

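```bash
python3 - <<'E'
import cv2
a=cv2.imread("pics/top0.png")[235:345,360:480]; b=cv2.imread("pics/side0.png")[295:390,275:395]
cv2.imwrite("pics/tc.png",cv2.resize(a,None,fx=6,fy=5.4,interpolation=2)); cv2.imwrite("pics/sc.png",cv2.resize(b,None,fx=6,fy=6,interpolation=2))
E
```

```text
(no output)
```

View pics/tc.png

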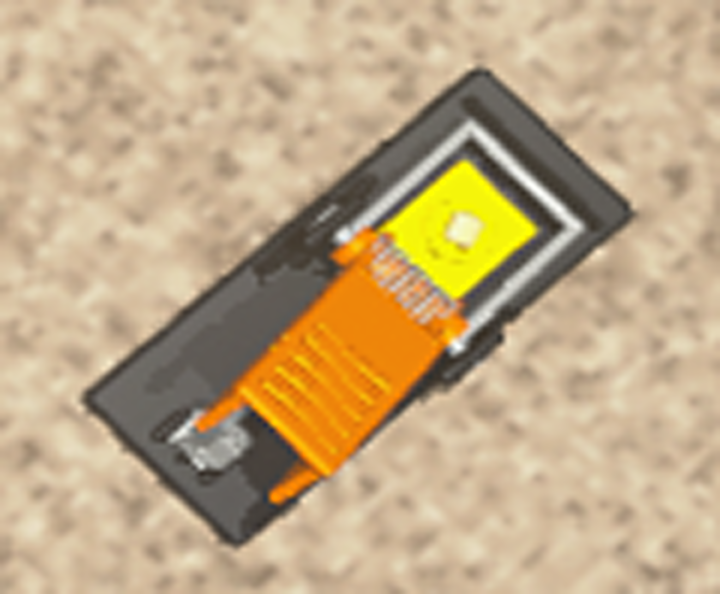

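View pics/sc.png

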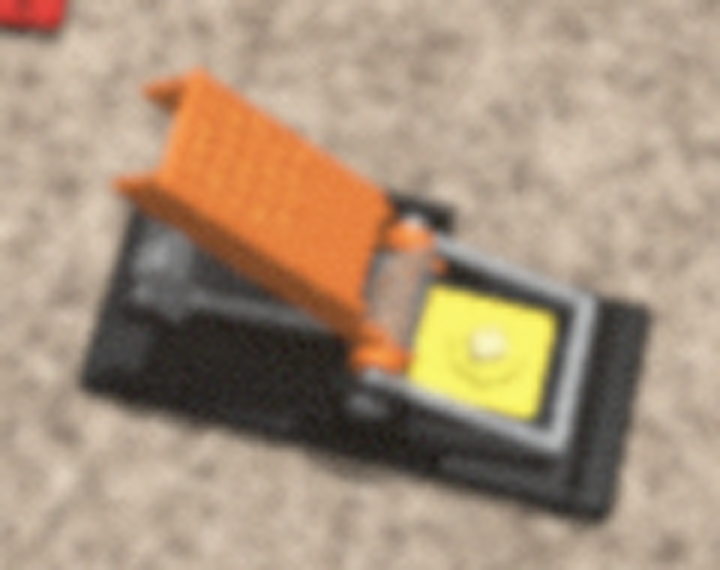

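```bash
cat > h.py <<'E'
import numpy as np
from bench import r
from scipy.spatial.transform import Rotation as R
def Rm(q): return R.from_quat([q[1],q[2],q[3],q[0]])
def ray(n,px,py):
    c=r.camera_model(n); d=np.array([(px-c['cx'])/c['fx'],-(py-c['cy'])/c['fy'],-1]); return c['eye'],Rm(c['rotation']).apply(d)
def atz(n,p,z):
    e,d=ray(n,*p); return e+d*(z-e[2])/d[2]
def proj(n,P):
    c=r.camera_model(n); v=Rm(c['rotation']).inv().apply(np.asarray(P)-c['eye'])
    return np.array([c['cx']-c['fx']*v[0]/v[2], c['cy']+c['fy']*v[1]/v[2]])
E
python3 - <<'E'
from h import *
t=lambda x,y:(360+x/6-.5+.08,235+y/5.4-.4)
s=lambda x,y:(275+x/6-.4,295+y/6-.4)
A=dict(b1=(t(480,70),.012),b2=(t(633,213),.012),b3=(t(238,545),.012),b4=(t(85,400),.012),pan=(t(462,228),.027),e1=(t(242,390),.131),e2=(t(325,472),.131))
P={k:atz('top',*v) for k,v in A.items()}
print(P)
S=dict(b1=(s(648,308),.012),b2=(s(605,520),.012),b3=(s(85,383),.012),pan=(s(487,352),.027),e1=(s(200,72),.131),e2=(s(158,185),.131))
Q={k:atz('side',*v) for k,v in S.items()}; print(Q)
n=np.linalg.norm
print(n(P['b1']-P['b4']),n(P['b2']-P['b1']),n(P['b2']-P['b3']))
ax=(P['b4']+P['b3']-P['b1']-P['b2'])[:2]; ax/=n(ax); print('yaw',np.arctan2(ax[1],ax[0]))
em=(P['e1']+P['e2'])/2
print('o from pan',P['pan'][:2]+.025*ax,'o from edge',em[:2]-.0566*ax)
d=(em-P['pan'])[:2]; print(np.arctan2(d[1],d[0]),n(d))
d=(Q['e1']+Q['e2'])[:2]/2-Q['pan'][:2]; print(np.arctan2(d[1],d[0]),n(d))
for p in [(306,173)]:
  print('other pan',atz('top',p,.027), 'red',atz('top',(308,313),.027),atz('top',(280,343),.1),'otherped end',atz('top',(245,210),.05))
print('bottle top',atz('top',(515,142),.3), 'cup',atz('top',(520,338),.08),'jar',atz('top',(580,258),.15))
E
```

```text
{'b1': array([ 0.52874673, -0.4022698 ,  0.012     ]), 'b2': array([ 0.48315587, -0.44305599,  0.012     ]), 'b3': array([ 0.38415311, -0.32916087,  0.012     ]), 'b4': array([ 0.42966523, -0.28829106,  0.012     ]), 'pan': array([ 0.4795782 , -0.39249961,  0.027     ]), 'e1': array([ 0.43531278, -0.31807133,  0.131     ]), 'e2': array([ 0.41258177, -0.33756057,  0.131     ])}
{'b1': array([ 0.52788516, -0.40314033,  0.012     ]), 'b2': array([ 0.48079207, -0.44421417,  0.012     ]), 'b3': array([ 0.38417549, -0.33100576,  0.012     ]), 'pan': array([ 0.47862345, -0.3917134 ,  0.027     ]), 'e1': array([ 0.43576054, -0.31932896,  0.131     ]), 'e2': array([ 0.41036264, -0.33915418,  0.131     ])}
0.15102415555353452 0.0611722117296143 0.15090939651821245
yaw 2.2863726924742087
o from pan [ 0.46317689 -0.37363173] o from edge [ 0.46107985 -0.37053283]
2.281093791928364 0.08531574645455108
2.2977187997636577 0.08360532105915644
other pan [ 0.65890825 -0.1814491   0.027     ] red [ 0.42603186 -0.17897794  0.027     ] [ 0.38469239 -0.13787926  0.1       ] otherped end [ 0.59625939 -0.08141478  0.05      ]
bottle top [ 0.63653578 -0.44576118  0.3       ] cup [ 0.38065189 -0.5081009   0.08      ] jar [ 0.49912624 -0.57901175  0.15      ]
```

```bash
cat >> h.py <<'E'
O=np.array([.462,-.372,0]); ax=np.array([-.656,.755,0]); 
def to(x,z,frm=None,p=None):
    s=r.read_state(); M=Rm(s['eef_rot']); p=s['position'] if p is None else p
    d=O+x*ax+np.array([0,0,z])-p
    return M.inv().apply(d)/.5
def st():
    s=r.read_state(); p=s['position']-O; y=np.array([-ax[1],ax[0],0])
    print(s['time_s'],'trap frame',p@ax,p@y,p[2],'F',s['wrist_force'].round(2),'q',s['joint_pos'].round(2),s['grip_width'])
E
python3 - <<'E'
from h import *
st(); M=Rm(r.read_state()['eef_rot']).as_matrix(); print(M.round(3))
print(to(.044,.16))
z=M[:,2]; print('toolz yaw',np.arctan2(z[1],z[0]))
E
```

```text
0.15 trap frame 0.0777831586933172 0.3197114242734474 0.20502796514269436 F [ 0.04 -0.08 -0.12] q [-1.32  0.3   1.52 -0.    1.32 -0.07] 0.9957143921785113
[[-0.951 -0.     0.309]
 [-0.309  0.001 -0.951]
 [-0.    -1.    -0.001]]
[-0.61483617  0.0902589  -0.18765176]
toolz yaw -1.2570181161842213
```

jog_arm --fingers '[-1,-1,-1,-1,-1,-1,-1,-1]' --pt "-0.077 0 -0.0235" --pt "-0.077 0 -0.0235" --pt "-0.077 0 -0.0235" --pt "-0.077 0 -0.0235" --pt "-0.077 0 -0.0235" --pt "-0.077 0 -0.0235" --pt "-0.077 0 -0.0235" --pt "-0.077 0 -0.0235" --twist '[0,0,0,0,0,0,0,0]'

```text
time_s: 1.15
position: [0.4346, -0.3377, 0.2053]
eef_rot: [0.11, -0.111, 0.699, -0.698]
wrist_force: [0.2, 0.1, 0.5]
grip_width: 0.186
```

jog_arm --fingers '[-1,-1,-1,-1]' --pt "0 0 0" --pt "0 0 0" --pt "0 0 0" --pt "0 0 0" --twist '[-0.043,-0.043,-0.042,0]'

```text
time_s: 1.65
position: [0.4337, -0.3386, 0.2052]
eef_rot: [0.247, -0.248, 0.663, -0.662]
wrist_force: [-0.7, -0.2, 0.6]
grip_width: 0.009
```

```bash
python3 - <<'E'
from h import *
import cv2
st(); M=Rm(r.read_state()['eef_rot']).as_matrix(); print(M.round(3))
print(to(.044,.14))
cv2.imwrite("pics/w1.png",r.camera('wrist')[:,:,::-1])
cv2.imwrite("pics/s1.png",r.camera('side')[:,:,::-1])
E
```

```text
1.65 trap frame 0.04382489256090935 -0.0005384682239361097 0.2052302309363621 F [-0.7  -0.2   0.62] q [-0.73  0.3   1.52 -0.    1.32  0.13] 0.008745639817972245
[[-0.755 -0.     0.656]
 [-0.656  0.    -0.755]
 [ 0.    -1.    -0.   ]]
[ 0.00106842  0.13046068 -0.00032564]
```

View pics/w1.png

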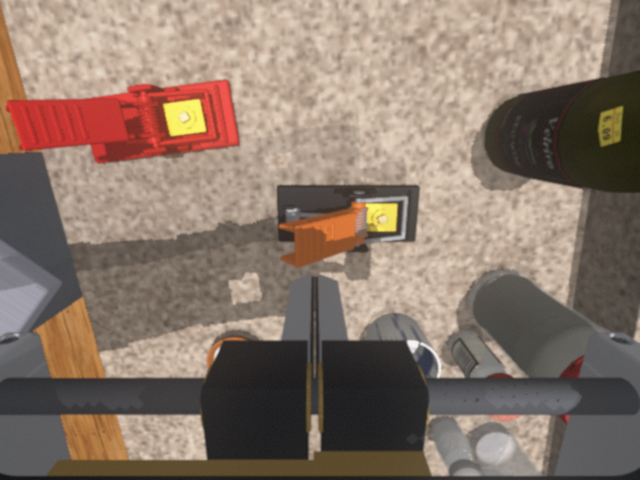

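View pics/s1.png

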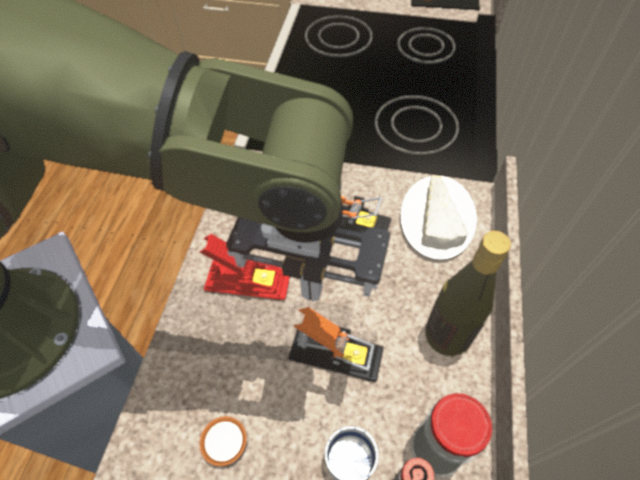

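jog_arm --fingers '[-1,-1,-1,-1,-1,-1,-1,-1]' --pt "0 0.07 0" --pt "0 0.06 0" --pt "0 0.026 0" --pt "0 0.016 -0.01" --pt "0 0.02 -0.014" --pt "0 0.02 -0.014" --pt "0 0.02 -0.012" --pt "0 0.02 -0.008" --twist '[0,0,0,0,0,0,0,0]'

```text
time_s: 2.75
position: [0.4143, -0.3163, 0.0789]
eef_rot: [0.248, -0.248, 0.662, -0.662]
wrist_force: [-1.8, 1.8, 3.5]
grip_width: 0.002
```

```bash
python3 - <<'E'
from h import *
import cv2
st(); 
w=r.camera('wrist')[:,:,::-1][150:330,220:460]
s=r.camera('side')[:,:,::-1][250:400,240:420]
cv2.imwrite("pics/c2.png",__import__('numpy').hstack([cv2.resize(w,(400,300)),cv2.resize(s,(360,300))]))
E
```

```text
2.75 trap frame 0.07328210739828404 -0.0005357912145595423 0.07893865752898593 F [-1.83  1.85  3.51] q [-0.72  0.38  1.73  0.    1.03  0.13] 0.0017196787603358063
```

View pics/c2.png

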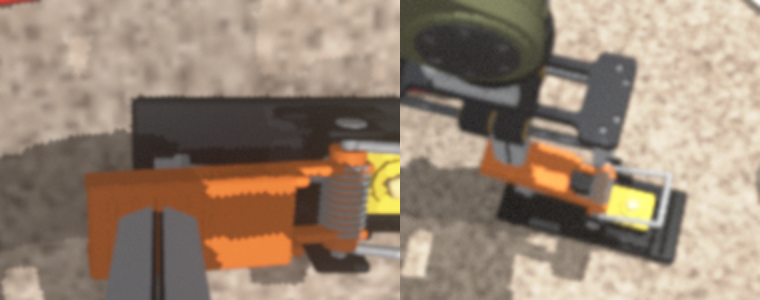

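The pedal is following the fingers, which are centred on it. I'll keep pressing.

jog_arm --fingers '[-1,-1,-1,-1,-1]' --pt "0 0.018 -0.003" --pt "0 0.016 -0.002" --pt "0 0.012 0" --pt "0 0.01 0" --pt "0 0.004 0" --twist '[0,0,0,0,0]'

```text
time_s: 3.48
position: [0.4126, -0.3144, 0.0488]
eef_rot: [0.247, -0.248, 0.663, -0.662]
wrist_force: [-2.8, 4.9, 4.8]
grip_width: 0.006
```

jog_arm --fingers '[-1,-1]' --pt "0 0.006 0" --pt "0 0 0" --twist '[0,0]'

```text
time_s: 3.72
position: [0.4127, -0.3145, 0.0461]
eef_rot: [0.247, -0.248, 0.663, -0.662]
wrist_force: [-4.1, 5.1, 3.7]
grip_width: 0.006
```

jog_arm --fingers '[-1,-1]' --pt "0 0.006 0" --pt "0 0 0" --twist '[0,0]'

```text
time_s: 3.98
position: [0.4129, -0.3147, 0.0453]
eef_rot: [0.248, -0.248, 0.662, -0.662]
wrist_force: [-14.2, 12.9, 33.8]
grip_width: 0.003
```

```bash
python3 - <<'E'
from h import *
import cv2
st(); 
w=r.camera('wrist')[:,:,::-1][150:330,220:460]
s=r.camera('side')[:,:,::-1][250:400,240:420]
cv2.imwrite("pics/c3.png",__import__('numpy').hstack([cv2.resize(w,(400,300)),cv2.resize(s,(360,300))]))
E
```

```text
3.975 trap frame 0.07547358682744902 -0.0005558034132930303 0.04527003634458654 F [-14.17  12.87  33.75] q [-0.72  0.43  1.76  0.    0.96  0.13] 0.0025757573539107767
```

View pics/c3.png

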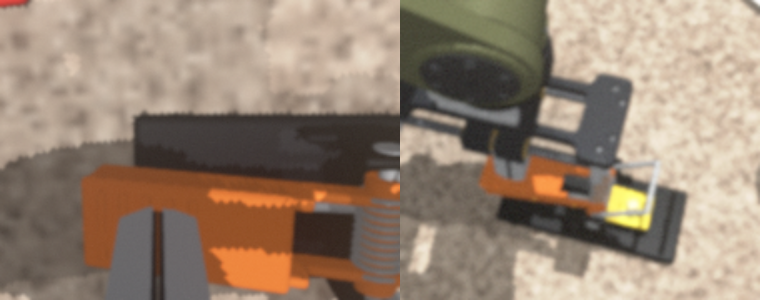

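Force jumped to 34 N at 45 mm, so the pedal is on its stop. I'll release slowly at first.

jog_arm --fingers '[-1,-1,-1,-1,-1,-1]' --pt "0 -0.006 0" --pt "0 -0.006 0" --pt "0 -0.008 0" --pt "0 -0.01 0" --pt "0 -0.012 0" --pt "0 0 0" --twist '[0,0,0,0,0,0]'

```text
time_s: 4.82
position: [0.4133, -0.3152, 0.0649]
eef_rot: [-0.248, 0.248, -0.662, 0.663]
wrist_force: [0.6, -0.3, -0.7]
grip_width: 0.003
```

jog_arm --fingers '[-1,-1,-1,-1,-1,-1]' --pt "0 -0.03 0" --pt "0 -0.06 0" --pt "0 -0.09 0" --pt "0 -0.09 0" --pt "0 -0.05 0" --pt "0 0 0" --twist '[0,0,0,0,0,0]'

```text
time_s: 5.58
position: [0.4135, -0.3153, 0.2266]
eef_rot: [-0.248, 0.247, -0.661, 0.663]
wrist_force: [0.1, 0.2, 0.4]
grip_width: 0.003
```

```bash
python3 - <<'E'
from h import *
import cv2
st(); 
w=r.camera('wrist')[:,:,::-1][150:330,220:460]
s=r.camera('side')[:,:,::-1]
cv2.imwrite("pics/s4.png",s); s=s[250:400,240:420]
cv2.imwrite("pics/c4.png",__import__('numpy').hstack([cv2.resize(w,(400,300)),cv2.resize(s,(360,300))]))
E
```

```text
5.575 trap frame 0.0746708665617505 -0.0005874512481565697 0.22664591593123862 F [0.1  0.2  0.45] q [-0.72  0.21  1.58 -0.    1.34  0.13] 0.003415871825611185
```

View pics/c4.png

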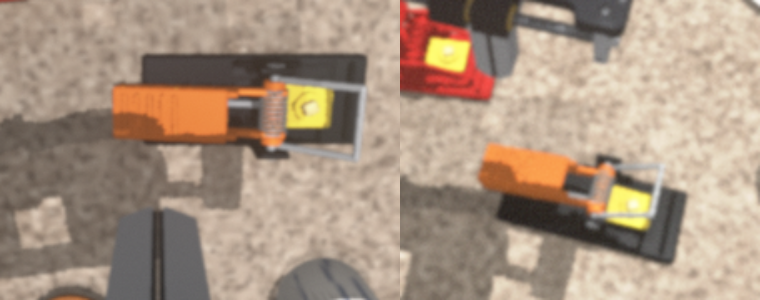

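View pics/s4.png

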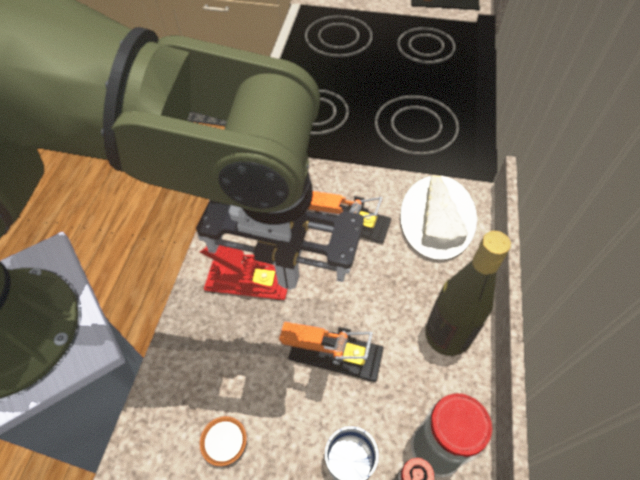

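The pedal is down, the jaw is up and the hand is clear. The other trap still has its pedal down too, and the red one hasn't moved. Handing in.

```bash
python3 -c "
from h import *
st(); print(r.sign_off())"
```

```text
5.675 trap frame 0.07557677582361709 -0.00044627078857878725 0.2238436611094876 F [-0.51 -0.13  0.4 ] q [-0.72  0.22  1.58 -0.    1.34  0.13] 0.0015639092625672325
the job is handed in; nothing more can be done
None
```

The snapped trap is set again. I pressed its pedal down along its arc with the fingers shut until it met the stop (tips 45 mm high, about 34 N up on the wrist). I then eased off and lifted the hand straight up, handing in at 5.7 s.

**Last checks:** after I let go, the side and wrist pictures showed the pedal staying down and the jaw open. The wrist force was back near zero, and the hand was about 0.22 m above the worktop, touching nothing. The other trap still showed its pedal down and jaw up, and the red look-alike was not touched.

**Small disagreements:** my measurements of the trap from the pictures came out 2–4 mm off the given sizes. The base measured 151 mm instead of 154, and the pan-to-pedal-end distance 84–85 mm instead of 82. Neither affected the press. I could not read the pedal angles directly, so "hooked" is judged from the pictures.

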